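# Switch the vacuum selector to the yellow line

### The arm

A 6-joint arm with a two-finger parallel gripper is mounted at the origin on a cart in front of the work surface, level with it; the furniture and walls round the work are solid. World frame = base frame: x ahead of the robot, y to its left, z up, the work surface at z = 0. Lengths are in mm, angles in rad, forces in N, time in s.
With the tool pointing down it reaches from about 150 to 775 mm from the base axis. Payload 6.1 kg.
Tool frame: the origin (TCP) lies midway between the tips of the shut fingers; the grasp point (between the pads) lies 19 mm behind it; z points along the fingers, y is the line along which they close (so a half turn about z gives the same grasp; the last joint's range is limited). The gripper opens to 85 mm and grips with 20 to 120 N. Pads are 22 mm wide; open, the fingers measure 114 mm over their backs; the gripper's body (76 mm by 85 mm) begins 54 mm behind the grasp point. The pads swing forward as they close: fully open they stand 13 mm farther back than shut.
Start: joints at [1.334, 0.126, -0.04, 1.405, 0, 1.571], TCP at [123.156, 510.334, 231.295] pointing down, gripper open.
Joint ranges: [-2.72, 2.72], [-0.95, 1.95], [-1.27, 1.35], [-1.78, 2.02], [-1.46, 1.47], [-3.14, 3.14]. Speed limits (rad/s): [2.39, 2.39, 3.01, 3.14, 3.14, 3.14].

### API

Orientations are given as a 3x3 rotation matrix whose columns are the frame's x, y, z axes.
In Python, from plant import bot gives the robot as it stands. The module is installed in compiled form; this text tells all that it offers.
- The arm moves only by the shell command python3 -m creep 'ROWS' [OPENING] [FORCE]. ROWS is a JSON object of lists of equal length, an entry for each row: "offset": the shift along the tool's x, y, z in m, a list of three; "turn": the turn, a rotation vector about the tool's x, y, z in rad, a list of three. In form: {"offset": [[x, y, z], ...], "turn": [[ax, ay, az], ...]}. A call has 1 to 8 rows; each row shifts and turns the commanded pose from where the row before left it, along the tool's axes as they then stand; what a row does not reach is not made up. A row lasts 1/8 s, in which the tool goes at most 62.5 mm and 10.7 degrees, less where a joint would pass 70% of its speed; a pose out of reach is approached as far as the arm can. A call with a gripper value outside its range is refused whole. OPENING is the closure, from 0 (fully open) to 1 (shut), set as the call begins (- or left out, the last holds). The fingers move at their own pace and stop on an object; FORCE is the grip in N (left out, the last holds). Time passes only in rows, so rows that do not move let the fingers close. It gives the time, the measured TCP pose, the force, the opening and the grip force at its end, in the units of the state.
- bot.read_state(): the state, without advancing time (a new reading comes with each control period).
- bot.read_camera(name): name is "scene" or "top"; returns a dict with "image" (480x640x3 uint8, blue, green, red), "range_z" (480x640 float32, mm along the optical axis (not along the pixel's ray), 0 where there is no reading), "vfov" (degrees; the focal length in pixels is half the picture's height over the tangent of half this angle, whatever the lens; pixels are square), "cx", "cy" (the principal point, pixels), "k1" (the pictures are not rectified: a ray, as slopes to the right and down, at radius r is drawn at 1 + k1 r^2 times it, then the intrinsics apply), "rvec" (rotation vector, rad) and "tvec" (3), from world to camera coordinates, as OpenCV has them. Camera axes: x right, y down, z forward; pixel columns grow to the right and rows downward; lengths in mm; the calibration is good to about 2 mm. A picture is of the moment at which its call begins.
- bot.finish_job(): hands the job in; it is judged then, once.
The state is a dict: "clock": time; "joint_positions": joint angles; "qd": joint speeds; "joint_torque": joint torques, N m; "tcp_pos": TCP position; "eef_rot": TCP orientation; "wrist_force": force on the tool from outside, world axes, zero at the start; "torque": the same for the moment, N m; "grip_width": finger opening in mm; "grasp_force": force on a finger pad.
Only numpy, scipy, OpenCV 4.12 (cv2) and the standard library are available. Lean on these libraries where they do the work, as an engineer would, in place of code of your own. Each camera call takes 0.05 s, during which the arm holds its last target. There are 200 camera calls.

### The job

Switch the vacuum selector box on the bench over to its yellow line: without forcing it, push the orange tab on the black dial round with a fingertip until the dial clicks in with the tab pointing at the yellow mark. Then press the red button on the corner of the box fully down to open that line and let it come back up. Press the button only when the tab is at yellow, and do not pick up or push away any of the things standing around.

Things in the scene. Friction and masses are not known exactly. Their poses are not given: they have to be found in the camera images.
- selector_box: vacuum selector box, fixed to the bench: grey enclosure with rounded edges, 184 x 184 mm, aluminium top 45 mm above the bench, four short hose connectors at its back. Origin on the bench directly below the dial's upright axis, which is the middle of the box; its own -x is its front (towards the robot at yaw 0), +y its left, z up
- dial (a joint): angle of the black dial (92 mm wide, 55 mm above bench) about its upright axis, rad: at 0 the tab points to the box's own -x; positive is counter-clockwise from above. Clicks into a stop every 45 degrees (0, +-0.785, +-1.571, +-2.356); ends at +-2.53, so never through the back. Passing to the next stop takes about 3 N at the tab; half-way over, it jumps ahead into that stop
- tab_tip (a point): outer end of the orange tab, half-way up. The tab is an upright fin on the dial, 9 mm thick, from 26 to 68 mm off the axis, 50 to 90 mm above the bench, a white line along its top. With the tab exactly at a mark this point is 10 mm inward of the mark's centre, seen from above
- tab_mid (a point): point in the middle of the tab's thickness and height, 55 mm from the dial axis, 70 mm above the bench: push about here, sideways, on either flat side. Apart from the tab, the dial and its steel hub (28 mm across) end 61 mm above the bench
- mark_yellow: flat round yellow plastic line mark, 17 mm across, 3 mm high, fixed on top of the box at one of four places 78 mm from the dial axis: 90 or 135 degrees round from the dial's zero, to either side (which colour is where varies); origin under its centre, on the box top. The wanted line
- mark_blue: flat round blue plastic line mark, 17 mm across, 3 mm high, fixed on top of the box at one of four places 78 mm from the dial axis: 90 or 135 degrees round from the dial's zero, to either side (which colour is where varies); origin under its centre, on the box top
- mark_green: flat round green plastic line mark, 17 mm across, 3 mm high, fixed on top of the box at one of four places 78 mm from the dial axis: 90 or 135 degrees round from the dial's zero, to either side (which colour is where varies); origin under its centre, on the box top
- mark_white: flat round white plastic line mark, 17 mm across, 3 mm high, fixed on top of the box at one of four places 78 mm from the dial axis: 90 or 135 degrees round from the dial's zero, to either side (which colour is where varies); origin under its centre, on the box top
- line_button_top (a point): middle of the top of the red round push button, 24 mm across, in a black housing on top of the box at its front right corner, 102 mm from the dial axis; it is pressed straight down
- line_button (a joint): travel of the red button, m: 0 up, 0.006 fully down; sprung, about 5 N when fully down
- vial_a: amber screw vial with black cap, 24 mm across, 54 mm tall, standing loose to the left of the box; origin under its base
- vial_b: a second, equal amber vial, standing loose to the left of the box; origin under its base
- bench_timer: white bench timer with three small buttons, 66 x 68 x 21 mm, lying loose in front of the purple ice bucket; a bystander; origin under its centre
- tape: roll of green tape lying flat, 110 mm across, 19 mm high, a bystander; origin under its centre
- pen_green: green marker pen lying on the bench, 138 mm long, a bystander; origin under its centre
- foam: white foam box, 97 x 118 x 52 mm, right of the ice bucket, a bystander; origin under its centre
Not all that is in view belongs to the job. Leave any green or turquoise look-alike of the vial_a alone.

How it is judged:
By the outcome, as a careful person would: the job done as asked, in the order asked, and still so for the second after the job is handed in, with the robot touching nothing.
It also fails if it takes over 69 s, if anything falls off the work surface, if the arm or the gripper's body presses on something with over 40 N, if the wrist force passes 120 N, or if a joint passes its speed limit or range.

## Working session

There is one attempt and no reset: what is moved stays moved. The work goes in short steps, Python scripts to look and compute and a shell command to move; the robot and the scene stay as the last step left them, time stands still between calls to the robot, and variables do not carry over. Pictures are saved under pics/ and viewed, at most 10 in all, crops included, and the job is handed in when it is done.

```bash
mkdir -p pics; cat > h.py <<'E'
import numpy as np, cv2
from plant import bot
def cam(n):
    c=bot.read_camera(n); c['f']=240/np.tan(np.radians(c['vfov'])/2)
    c['R']=cv2.Rodrigues(np.array(c['rvec'],float))[0]; c['t']=np.array(c['tvec'],float).ravel(); return c
def ray(c,u,v):
    d=np.array([(u-c['cx'])/c['f'],(v-c['cy'])/c['f']]); s=d.copy()
    for _ in range(20): s=d/(1+c['k1']*(s@s))
    return s
def onplane(c,u,v,z):
    s=ray(c,u,v); o=-c['R'].T@c['t']; w=c['R'].T@np.array([s[0],s[1],1]); return o+w*(z-o[2])/w[2]
def proj(c,p):
    q=c['R']@np.array(p,float)+c['t']; s=q[:2]/q[2]; s=s*(1+c['k1']*(s@s)); return s*c['f']+[c['cx'],c['cy']]
E
python3 - <<'E'
from h import *
for n in('scene','top'):
    c=cam(n); cv2.imwrite(f'pics/{n}0.png',c['image']); print(n,c['f'],c['k1'],-c['R'].T@c['t'])
s=bot.read_state(); print(s['clock'],s['tcp_pos'],np.round(s['eef_rot'],3),s['wrist_force'],s['grip_width'])
E
```

```text
scene 618.1614972244553 0.014506453223196082 [-716.80965974 1010.29936203  777.36413081]
top 455.7792210229432 -0.07624677107257183 [ 274.13118967   12.15724218 1339.44844629]
0.1 [123.07766206 509.98147643 230.61213299] [[-0.972  0.235 -0.   ]
 [ 0.235  0.972 -0.001]
 [-0.    -0.001 -1.   ]] [-0.69065751  0.16035928  0.33160351] 85.41377949419432
```

View pics/top0.png

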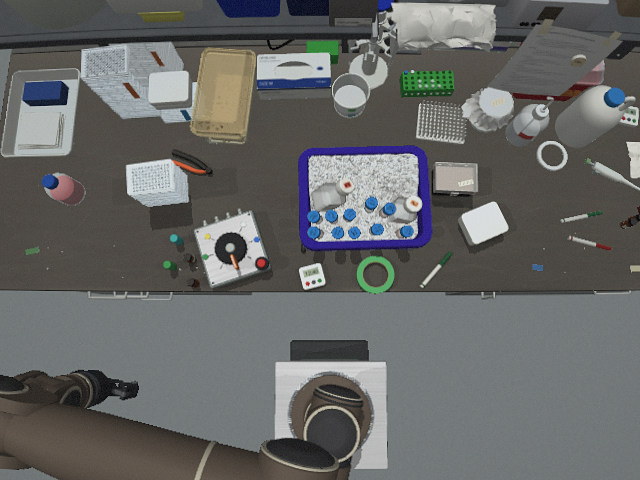

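View pics/scene0.png

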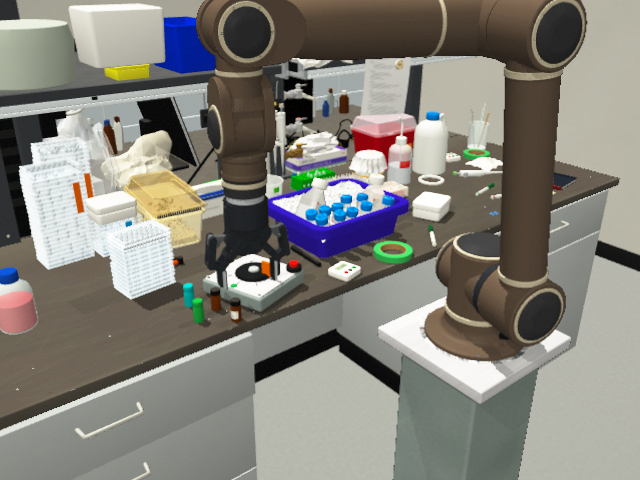

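Top view: selector box at about (232,248), black dial (231,248), orange tab near (236,262), red button (262,264). Amber vials are near (192,258) and (193,283), with turquoise and green look-alikes at (176,238) and (168,265). Now the close crop to check marks.

```bash
python3 - <<'E'
from h import *
c=cam('top'); im=c['image']
cv2.imwrite('pics/crop1.png',cv2.resize(im[200:300,155:285],None,fx=6,fy=6,interpolation=cv2.INTER_CUBIC))
h=cv2.cvtColor(im,cv2.COLOR_BGR2HSV); 
for n,lo,hi,z in [('yellow',(22,110,110),(34,255,255),48),('blue',(100,110,80),(125,255,255),48),('green',(45,90,50),(85,255,255),48),('orange',(5,150,120),(17,255,255),80),('red',(0,150,90),(4,255,255),62),('red2',(174,150,90),(180,255,255),62),('dial',(0,0,0),(180,255,45),61)]:
    m=cv2.inRange(h,lo,hi); m[:200]=0;m[295:]=0;m[:,:155]=0;m[:,285:]=0
    k,_,st,ce=cv2.connectedComponentsWithStats(m)
    for i in range(1,k):
        if st[i,4]>5: print(n,st[i],ce[i].round(1),onplane(c,*ce[i],z).round(1))
E
```

```text
yellow [205 234   5   5  21] [207. 236.] [506.5 357.4  48. ]
blue [254 237   6   5  23] [256.2 239.1] [497.2 213.8  48. ]
green [203 255   5   5  19] [204.8 256.6] [446.3 361.3  48. ]
green [163 261  14   9  93] [169.3 265. ] [421.8 463.9  48. ]
red [257 259   8   9  57] [260.6 262.6] [427.4 197.5  62. ]
dial [215 233  32  31 454] [230.2 247.4] [471.1 285.6  61. ]
dial [188 256   6  11  25] [190.3 261.2] [431.3 399.   61. ]
dial [256 258  13  12  45] [263.3 264.7] [421.5 189.9  61. ]
dial [189 280  10   7  29] [194.6 283.9] [366.8 384.   61. ]
dial [155 291  28   1  28] [168.5 291. ] [346.5 458.1  61. ]
dial [185 291  45   1  45] [207. 291.] [346.9 347.7  61. ]
```

View pics/crop1.png

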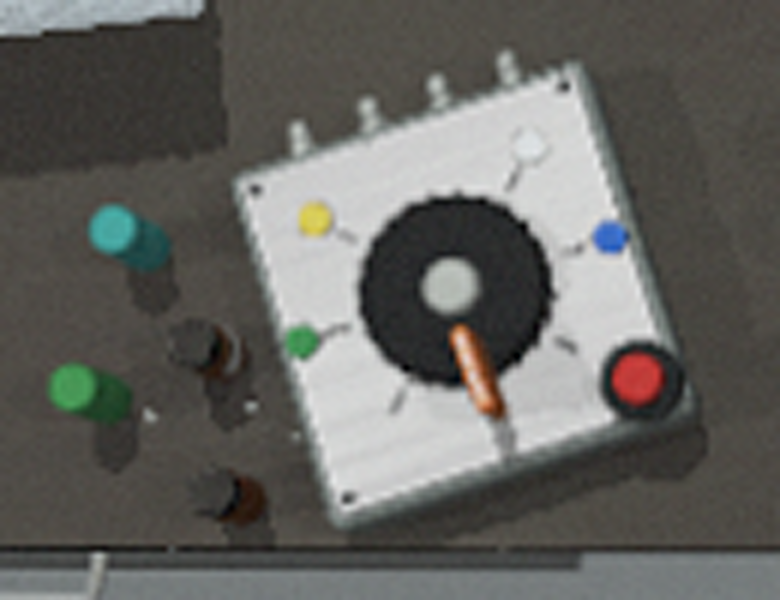

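The crop shows the tab at zero, pointing to the front. Yellow is at back left (315,218), green at left (302,341), blue at right (611,237), white at back right (530,146), and the button at (637,378).

From the blue and green marks, the dial axis is about (471.8, 287.6) and the yaw about 19°. Yellow is at −135°, so the tab needs three clicks clockwise. Candidates:
- **Orange tab:** top-view pixel (236,262) only.
- **Red:** the button at (261,263). The red pen and the timer buttons lie elsewhere.
- **Yellow:** the mark at (207,236). The yellow box at (163,15) is on the shelf.

I'll close the fingers and move above the right side of the tab.

```bash
python3 -m creep '{"offset": [[-0.045,-0.0233,0],[-0.045,-0.0233,0],[-0.045,-0.0233,0],[-0.045,-0.0233,0],[-0.045,-0.0233,0],[-0.045,-0.0233,0],[-0.045,-0.0233,0],[-0.045,-0.0233,0]], "turn": [[0,0,0],[0,0,0],[0,0,0],[0,0,0],[0,0,0],[0,0,0],[0,0,0],[0,0,0]]}' 1 20
python3 -m creep '{"offset": [[0,0,0],[0,0,0],[0,0,0.0],[0,0,0],[0,0,0]], "turn": [[0,0,-0.142],[0,0,-0.142],[0,0,-0.142],[0,0,-0.142],[0,0,0]]}'
cat > w.py <<'E'
from h import *
C=np.array([471.8,287.6]); 
s=bot.read_state(); p=np.array(s['tcp_pos']); R=np.array(s['eef_rot'])
print('t',round(s['clock'],2),'tcp',p.round(1),'yang',np.degrees(np.arctan2(R[1,1],R[0,1])).round(2),'tilt',R[:,2].round(4),'rel C in tool',(R[:2,:2].T@(p[:2]-C)).round(1),'F',np.round(s['wrist_force'],1),'w',round(s['grip_width'],1),'j6',round(s['joint_positions'][5],2))
E
python3 w.py
```

```text
clock: 1.15
tcp_pos: [430.4, 243.3, 231.1]
eef_rot: [[-0.972, 0.235, -0.0], [0.235, 0.972, 0.0], [0.0, -0.0, -1.0]]
wrist_force: [0.4, -0.1, 0.6]
grip_width: 0.0
grasp_force: 0.0
clock: 1.78
tcp_pos: [429.3, 244.6, 231.0]
eef_rot: [[-0.946, -0.324, -0.0], [-0.324, 0.946, -0.0], [0.001, -0.0, -1.0]]
wrist_force: [0.7, 0.6, 0.2]
grip_width: 0.0
grasp_force: 0.0
t 1.77 tcp [429.3 244.6 231. ] yang 108.89 tilt [-5.e-04 -3.e-04 -1.e+00] rel C in tool [ 54.2 -26.9] F [0.7 0.6 0.2] w 0.0 j6 0.19
```

```bash
python3 -m creep '{"offset": [[0,0,0.035],[0,0,0.035],[0,0,0.035],[0,0,0.025],[0,0,0.015],[0,0,0.01],[0,0,0.01],[0,0,0]], "turn": [[0,0,0],[0,0,0],[0,0,0],[0,0,0],[0,0,0],[0,0,0],[0,0,0],[0,0,0]]}' >/dev/null; python3 w.py
python3 - <<'E'
from h import *
c=cam('scene'); u,v=proj(c,[471.8,287.6,60]).astype(int); cv2.imwrite('pics/s2.png',cv2.resize(c['image'][v-60:v+50,u-70:u+70],None,fx=5,fy=5,interpolation=cv2.INTER_CUBIC)); print(u,v)
E
```

```text
t 2.77 tcp [429.3 244.6  66. ] yang 108.96 tilt [-4.e-04 -2.e-04 -1.e+00] rel C in tool [ 54.2 -26.8] F [ 0.8 -0.9  0.6] w 0.1 j6 0.19
254 267
```

View pics/s2.png

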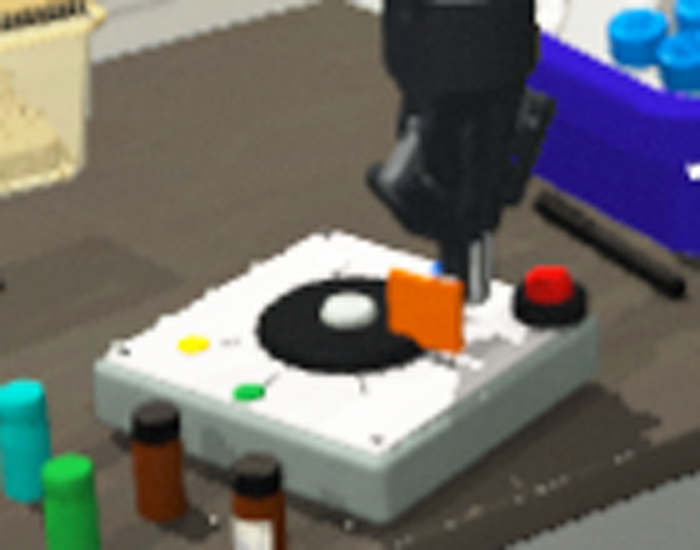

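The closed fingertips (about 480,270 in the crop) stand right of the orange tab (425,310) and clear of the button (550,285). I'll approach gently until they touch.

```bash
python3 -m creep '{"offset": [[0,0.002,0],[0,0.002,0],[0,0.002,0],[0,0.001,0],[0,0.001,0],[0,0,0]], "turn": [[0,0,0],[0,0,0],[0,0,0],[0,0,0],[0,0,0],[0,0,0]]}' >/dev/null; python3 w.py;python3 -m creep '{"offset": [[0,0.002,0],[0,0.002,0],[0,0.002,0],[0,0,0]], "turn": [[0,0,0],[0,0,0],[0,0,0],[0,0,0]]}' >/dev/null; python3 w.py
```

```text
t 3.58 tcp [426.7 252.3  66.3] yang 108.98 tilt [-1.e-04 -0.e+00 -1.e+00] rel C in tool [ 54.1 -18.7] F [-0.1 -0.2 -0.2] w -0.1 j6 0.2
t 4.08 tcp [425.  256.8  66.2] yang 108.93 tilt [ 5.0e-04 -2.5e-03 -1.0e+00] rel C in tool [ 54.3 -13.9] F [ 0.8 -5.9  1.3] w -0.0 j6 0.21
```

```bash
python3 -m creep '{"offset": [[0.00106,0.0048,0],[0.00106,0.0048,0],[0,0,0]], "turn": [[0,0,0.0873],[0,0,0.0873],[0,0,0]]}' >/dev/null; python3 w.py;python3 -m creep '{"offset": [[0.00106,0.0048,0],[0.00106,0.0048,0],[0,0,0]], "turn": [[0,0,0.0873],[0,0,0.0873],[0,0,0]]}' >/dev/null; python3 w.py
cat > tab.py <<'E'
from h import *
c=cam('top'); h=cv2.cvtColor(c['image'],cv2.COLOR_BGR2HSV); m=cv2.inRange(h,(3,120,70),(20,255,255)); m[:215]=0;m[285:]=0;m[:,:195]=0;m[:,:][:,256:]=0
v,u=np.nonzero(m)
if len(u)>5:
    P=np.array([onplane(c,a,b,85)[:2] for a,b in zip(u,v)]); d=P.mean(0)-[471.8,287.6]
    print(len(u),d.round(1),'dial deg',((np.degrees(np.arctan2(d[1],d[0]))-199+180)%360-180).round(1))
c=cam('scene');cv2.imwrite('pics/s.png',cv2.resize(c['image'][207:317,184:324],None,fx=5,fy=5,interpolation=cv2.INTER_CUBIC))
E
python3 tab.py
```

```text
t 4.45 tcp [420.  266.7  66.3] yang 99.03 tilt [-0.e+00  2.e-04 -1.e+00] rel C in tool [ 54.4 -12.6] F [ 0.9 -1.2  0.4] w 0.1 j6 0.41
t 4.83 tcp [416.8 276.2  66.3] yang 89.12 tilt [-3.e-04  8.e-04 -1.e+00] rel C in tool [ 54.8 -12.2] F [ 0.4  0.4 -0.1] w -0.2 j6 0.6
```

View pics/s.png

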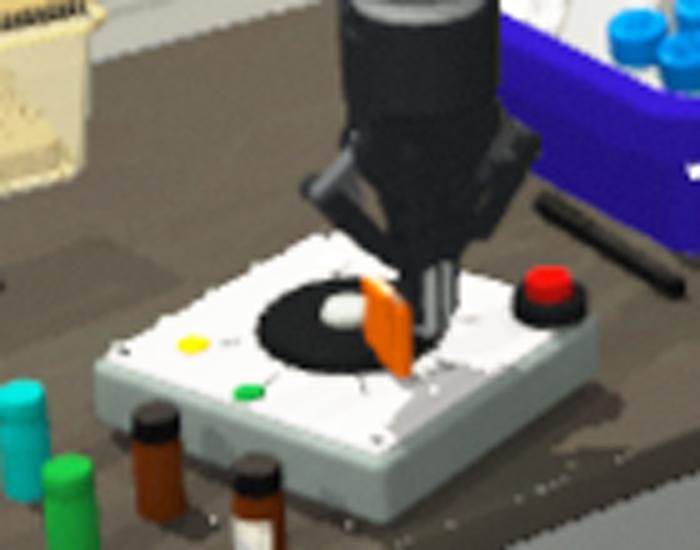

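The tab has jumped to the −45° stop (crop 387,325). I'll carry on round.

```bash
python3 -m creep '{"offset": [[0.00086,0.0048,0],[0.00086,0.0048,0],[0.00086,0.0048,0],[0.00086,0.0048,0],[0.00086,0.0048,0],[0,0,0]], "turn": [[0,0,0.0873],[0,0,0.0873],[0,0,0.0873],[0,0,0.0873],[0,0,0.0873],[0,0,0]]}' >/dev/null; python3 w.py;python3 -m creep '{"offset": [[0.00086,0.0048,0],[0.00086,0.0048,0],[0,0,0]], "turn": [[0,0,0.0873],[0,0,0.0873],[0,0,0]]}' >/dev/null; python3 w.py;python3 -m creep '{"offset": [[0.00086,0.0048,0],[0.00086,0.0048,0],[0,0,0]], "turn": [[0,0,0.0873],[0,0,0.0873],[0,0,0]]}' >/dev/null; python3 w.py;  python3 tab.py
```

```text
t 5.67 tcp [416.9 299.6  66.2] yang 64.04 tilt [-7.e-04 -6.e-04 -1.e+00] rel C in tool [ 54.6 -13.2] F [-0.8 -1.8  1.1] w -0.2 j6 1.08
t 6.05 tcp [420.3 309.5  66.2] yang 54.11 tilt [-2.e-04  6.e-04 -1.e+00] rel C in tool [ 54.5 -12.5] F [-1.1 -0.6 -0.7] w 0.0 j6 1.26
t 6.42 tcp [425.3 318.1  66.3] yang 44.14 tilt [ 5.e-04  6.e-04 -1.e+00] rel C in tool [ 54.3 -12.1] F [ 0.1 -0.1  0.3] w 0.0 j6 1.44
10 [-19.7  19.2] dial deg -63.3
```

View pics/s.png

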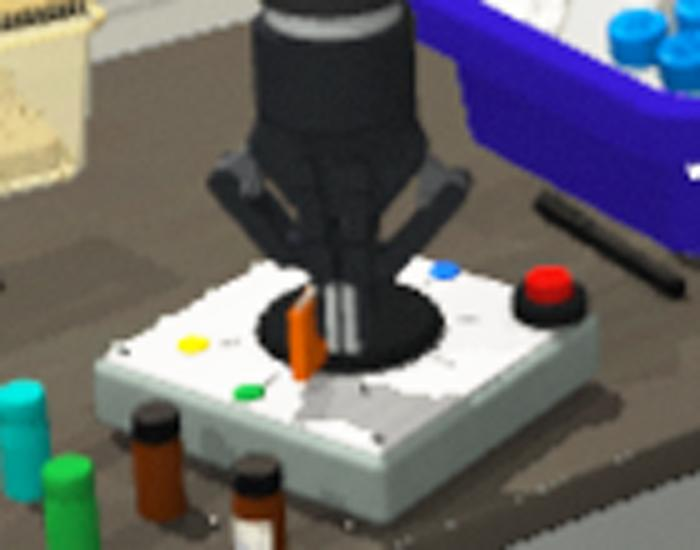

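```bash
cat > exp.py <<'E'
from h import *
c=cam('scene')
for a in (-45,-60,-67,-90,-112,-135):
    t=np.radians(199+a); e=np.array([np.cos(t),np.sin(t)])
    print(a,[((proj(c,[*(np.array([471.8,287.6])+r*e),z])-[184,207])*5).round() for r,z in((68,50),(68,90),(26,90))])
E
python3 exp.py
```

```text
-45 [array([368., 385.]), array([365., 312.]), array([355., 273.])]
-60 [array([331., 387.]), array([327., 313.]), array([341., 273.])]
-67 [array([314., 386.]), array([310., 312.]), array([334., 273.])]
-90 [array([264., 376.]), array([260., 302.]), array([315., 270.])]
-112 [array([230., 358.]), array([226., 285.]), array([302., 263.])]
-135 [array([215., 334.]), array([210., 262.]), array([296., 255.])]
```

```bash
cat > ang.py <<'E'
from h import *
c=cam('scene'); h=cv2.cvtColor(c['image'],cv2.COLOR_BGR2HSV); m=cv2.inRange(h,(5,170,90),(16,255,255)); m[:240]=0;m[310:]=0;m[:,:205]=0;m[:,285:]=0
k,_,st,ce=cv2.connectedComponentsWithStats(m); i=1+st[1:,4].argmax(); x0,y0,w,hh,A=st[i]
print('bbox crop',(x0-184)*5,(y0-207)*5,(x0+w-184)*5,(y0+hh-207)*5,'cen',((ce[i]-[184,207])*5).round(),A)
for a in range(-150,1,15):
    t=np.radians(199+a); e=np.array([np.cos(t),np.sin(t)]); n=np.array([-e[1],e[0]])
    q=np.array([(proj(c,[*(np.array([471.8,287.6])+r*e+s*n),z])-[184,207])*5 for r in(26,68) for s in (-4.5,4.5) for z in (50,90)])
    print(a,q.min(0).round(),q.max(0).round())
E
python3 -m creep '{"offset": [[0,0,0],[0,0,0]], "turn": [[0,0,0],[0,0,0]]}' | grep -A1 force; python3 ang.py
```

```text
wrist_force: [-0.3, 0.1, -0.2]
grip_width: -0.1
grasp_force: 0.0
bbox crop 285 300 325 380 cen [302. 339.] 91
-150 [211. 242.] [302. 324.]
-135 [210. 251.] [301. 338.]
-120 [215. 257.] [306. 354.]
-105 [229. 262.] [315. 367.]
-90 [252. 267.] [326. 378.]
-75 [283. 271.] [339. 385.]
-60 [318. 273.] [353. 387.]
-45 [345. 272.] [377. 386.]
-30 [359. 269.] [412. 382.]
-15 [373. 265.] [442. 373.]
0 [384. 259.] [466. 360.]
```

```bash
python3 -m creep '{"offset": [[0.00086,0.0048,0],[0,0,0]], "turn": [[0,0,0.0873],[0,0,0]]}' >/dev/null; python3 w.py; python3 ang.py|head -1; python3 -m creep '{"offset": [[0.00086,0.0048,0],[0,0,0]], "turn": [[0,0,0.0873],[0,0,0]]}' >/dev/null; python3 w.py; python3 ang.py | head -1
```

```text
t 7.12 tcp [427.9 321.9  66.3] yang 39.02 tilt [ 1.e-04  1.e-04 -1.e+00] rel C in tool [ 54.3 -12.5] F [ 0.4 -0.2  0.8] w -0.2 j6 1.53
bbox crop 275 300 320 380 cen [291. 339.] 92
t 7.42 tcp [431.1 325.5  66.3] yang 34.07 tilt [ 1.e-04  0.e+00 -1.e+00] rel C in tool [ 54.2 -12.5] F [-0.2  0.3 -0.5] w 0.2 j6 1.62
bbox crop 265 300 310 375 cen [281. 336.] 91
```

```bash
python3 -m creep '{"offset": [[0,-0.003,0],[0,-0.0035,0],[0,0,0]], "turn": [[0,0,0],[0,0,0],[0,0,0]]}' >/dev/null; python3 w.py; python3 ang.py|head -1; python3 -m creep '{"offset": [[0,0,0],[0,0,0],[0,0,0],[0,0,0]], "turn": [[0,0,0],[0,0,0],[0,0,0],[0,0,0]]}' >/dev/null;python3 ang.py | head -1
```

```text
t 7.85 tcp [425.3 321.6  66.4] yang 33.97 tilt [-1.e-04 -0.e+00 -1.e+00] rel C in tool [ 54.1 -19.6] F [ 0.3 -0.2 -0.6] w -0.4 j6 1.63
bbox crop 265 290 315 375 cen [287. 332.] 126
bbox crop 265 290 315 375 cen [287. 332.] 125
```

```bash
python3 -m creep '{"offset": [[0.0015,0.0048,0],[0.0015,0.0048,0],[0.0015,0.0048,0],[0.0015,0.0048,0],[0,0,0]], "turn": [[0,0,0.0873],[0,0,0.0873],[0,0,0.0873],[0,0,0.0873],[0,0,0]]}' >/dev/null; python3 w.py; python3 ang.py|head -1; python3 -m creep '{"offset": [[0.0015,0.0048,0],[0.0015,0.0048,0],[0,0,0]], "turn": [[0,0,0.0873],[0,0,0.0873],[0,0,0]]}' >/dev/null; python3 w.py; python3 ang.py|head -1
python3 -m creep '{"offset": [[0.0008,0.0024,0],[0.0008,0.0024,0],[0,0,0]], "turn": [[0,0,0.0436],[0,0,0.0436],[0,0,0]]}' >/dev/null; python3 w.py; python3 ang.py|head -1
```

```text
t 9.07 tcp [439.8 335.6  66.1] yang 13.96 tilt [-7.e-04 -4.e-04 -1.e+00] rel C in tool [ 54.3 -19.5] F [-1.  -0.7  0.8] w 0.0 j6 1.98
bbox crop 250 300 290 370 cen [260. 334.] 61
t 9.5 tcp [449.2 340.6  66.3] yang 4.03 tilt [ 6.e-04  1.e-04 -1.e+00] rel C in tool [ 54.5 -18.8] F [-0.3  0.1  0.6] w 0.1 j6 2.15
bbox crop 235 290 270 360 cen [243. 329.] 51
t 9.93 tcp [453.7 342.3  66.3] yang -0.96 tilt [ 3.e-04 -1.e-04 -1.e+00] rel C in tool [ 54.3 -19.1] F [-0.6  0.   0.4] w 0.2 j6 2.23
bbox crop 230 290 270 360 cen [238. 327.] 48
```

```bash
for i in 1; do python3 -m creep '{"offset": [[0.0008,0.0024,0],[0,0,0]], "turn": [[0,0,0.0436],[0,0,0]]}' >/dev/null; python3 w.py; python3 ang.py|head -1; python3 -m creep '{"offset": [[0.0008,0.0024,0],[0,0,0]], "turn": [[0,0,0.0436],[0,0,0]]}' >/dev/null; python3 w.py; python3 ang.py|head -1;python3 -m creep '{"offset": [[0.0008,0.0024,0],[0,0,0]], "turn": [[0,0,0.0436],[0,0,0]]}' >/dev/null; python3 w.py; python3 ang.py|head -1; done; python3 tab.py
```

```text
t 10.22 tcp [456.2 343.1  66.3] yang -3.47 tilt [ 5.e-04 -0.e+00 -1.e+00] rel C in tool [ 54.4 -18.9] F [-0.4  0.2 -0.3] w 0.1 j6 2.28
bbox crop 225 285 260 355 cen [233. 322.] 45
t 10.53 tcp [458.7 343.8  66.3] yang -5.98 tilt [ 5.e-04 -0.e+00 -1.e+00] rel C in tool [ 54.5 -18.9] F [-0.1 -0.  -1.1] w -0.1 j6 2.32
bbox crop 220 280 255 355 cen [230. 321.] 39
t 10.82 tcp [461.2 344.3  66.4] yang -8.48 tilt [ 6.e-04  0.e+00 -1.e+00] rel C in tool [ 54.5 -18.9] F [ 0.2  0.4 -0. ] w 0.1 j6 2.36
bbox crop 285 270 305 335 cen [292. 300.] 43
27 [ 1.9 30.8] dial deg -112.5
```

View pics/s.png

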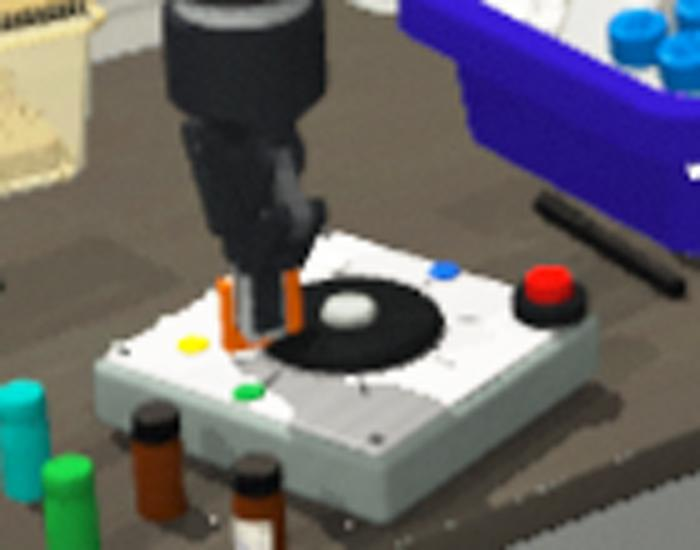

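The tab (crop 218–302, 270–350) is past half-way and at about −120°, with the finger behind it. I'll follow it a little further.

```bash
python3 -m creep '{"offset": [[0.0008,0.0024,0],[0.0008,0.0024,0],[0.0008,0.0024,0],[0,0,0]], "turn": [[0,0,0.0436],[0,0,0.0436],[0,0,0.0436],[0,0,0]]}' >/dev/null; python3 w.py; python3 tab.py; python3 -m creep '{"offset": [[0,-0.01,0],[0,-0.01,0],[0,-0.01,0],[0,0,-0.03],[0,0,-0.03],[0,0,-0.04],[0,0,0]], "turn": [[0,0,0],[0,0,0],[0,0,0],[0,0,0],[0,0,0],[0,0,0],[0,0,0]]}' >/dev/null; python3 w.py; python3 tab.py;  python3 ang.py|head -1
```

```text
t 11.47 tcp [468.6 345.3  66.3] yang -15.99 tilt [ 3.e-04 -0.e+00 -1.e+00] rel C in tool [ 54.5 -19. ] F [ 0.  -0.4 -0.3] w -0.1 j6 2.49
23 [ 7.  30.3] dial deg -122.0
t 12.45 tcp [440.5 355.  169.9] yang -16.01 tilt [ 0.0048  0.0039 -1.    ] rel C in tool [ 56.1 -48.7] F [-0.1  0.8 -0.4] w -0.0 j6 2.53
29 [ 8.5 34.8] dial deg -122.7
bbox crop 210 265 300 345 cen [254. 301.] 219
```

View pics/s.png

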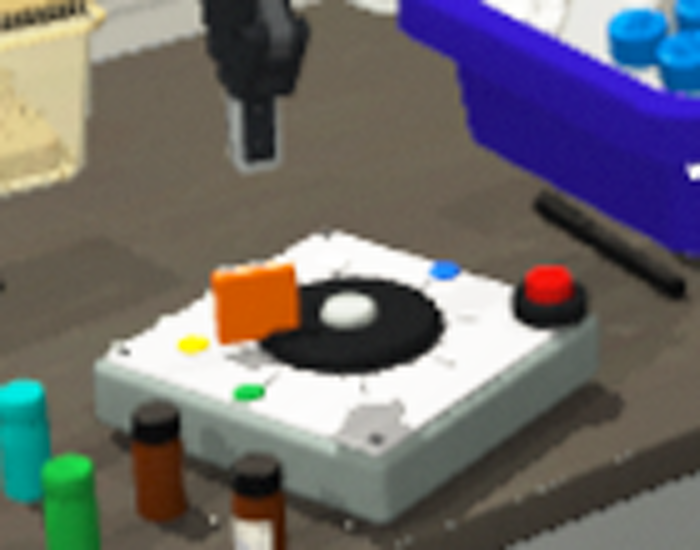

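Tab (crop 212–300, 265–345) looks near −128°. I'll move the hand off towards the button side for a clear measurement.

```bash
python3 -m creep '{"offset": [[-0.039,0.0077,0],[-0.039,0.0077,0],[-0.039,0.0077,0],[-0.039,0.0077,0],[0,0,0]], "turn": [[0,0,0],[0,0,0],[0,0,0],[0,0,0],[0,0,0]]}' >/dev/null; python3 w.py
cat > meas.py <<'E'
from h import *
C=np.array([471.8,287.6])
for n in ('top','scene'):
    c=cam(n); h=cv2.cvtColor(c['image'],cv2.COLOR_BGR2HSV); m=cv2.inRange(h,(3,110,60),(20,255,255))
    M=np.zeros_like(m); u0,v0=proj(c,[495,337,70]).astype(int); M[v0-25:v0+25,u0-25:u0+25]=m[v0-25:v0+25,u0-25:u0+25]
    v,u=np.nonzero(M); print(n,len(u),'centroid',u.mean().round(2),v.mean().round(2),'bbox',u.min(),v.min(),u.max(),v.max())
    for a in range(-150,-104,5):
        t=np.radians(199+a); e=np.array([np.cos(t),np.sin(t)]); q=np.array([-e[1],e[0]])
        P=np.array([proj(c,[*(C+r*e+s*q),z]) for r in(26,68) for s in (-4.5,4.5) for z in (61,90)]).astype(np.float32)
        H=cv2.convexHull(P); mo=cv2.moments(H); print(a,round(mo['m10']/mo['m00'],2),round(mo['m01']/mo['m00'],2),P.min(0).round(1),P.max(0).round(1))
    if n=='top': cv2.imwrite('pics/crop2.png',cv2.resize(c['image'][200:300,155:285],None,fx=6,fy=6,interpolation=cv2.INTER_CUBIC))
E
python3 meas.py
```

```text
t 13.22 tcp [424.9 193.  165.1] yang -16.21 tilt [-0.0021 -0.0012 -1.    ] rel C in tool [-104.   -18.6] F [ 0.4  0.  -0.5] w 0.1 j6 2.28meas.py:6: RuntimeWarning: Mean of empty slice.
  v,u=np.nonzero(M); print(n,len(u),'centroid',u.mean().round(2),v.mean().round(2),'bbox',u.min(),v.min(),u.max(),v.max())
  ret = ret.dtype.type(ret / rcount)
Traceback (most recent call last):
  File "meas.py", line 6, in <module>
    v,u=np.nonzero(M); print(n,len(u),'centroid',u.mean().round(2),v.mean().round(2),'bbox',u.min(),v.min(),u.max(),v.max())
                                                                                            ~~~~~^^
ValueError: zero-size array to reduction operation minimum which has no identity
```

```bash
sed -i "s/('top','scene')/('scene','top')/; s/^    for a in/    if n=='top': cv2.imwrite('pics\/crop2.png',c['image'][150:350,100:400])\n    for a in/" meas.py; sed -i "s/    v,u=np.nonzero(M); /    v,u=np.nonzero(M)\n    if n=='top': cv2.imwrite('pics\/crop2.png',cv2.resize(c['image'][180:320,130:310],None,fx=4,fy=4,interpolation=cv2.INTER_CUBIC))\n    /" meas.py; python3 meas.py 2>/dev/null
```

```text
scene 241 centroid 234.58 267.12 bbox 226 260 243 275
-150 235.19 261.64 [226.2 255.4] [244.1 267.9]
-145 234.96 262.38 [226.  256.3] [243.9 268.5]
-140 234.87 263.13 [226.  256.7] [243.7 269.6]
-135 234.97 263.87 [226.  257.1] [243.9 270.7]
-130 235.18 264.6 [226.1 257.5] [244.2 271.7]
-125 235.52 265.32 [226.4 257.9] [244.6 272.8]
-120 236.02 266.02 [227.  258.3] [245.  273.8]
-115 236.65 266.7 [227.7 258.7] [245.5 274.7]
-110 237.42 267.34 [228.7 259.1] [246.1 275.7]
-105 238.32 267.94 [229.9 259.5] [246.8 276.5]
```

View pics/crop2.png

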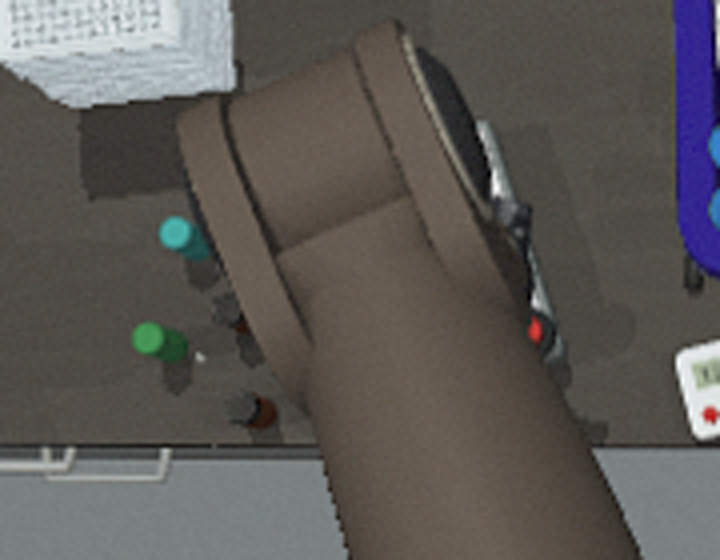

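The top view is blocked by the forearm (centre 350,300). I'll calibrate the scene view on the marks instead.

```bash
cat > m2.py <<'E'
from h import *
C=np.array([471.8,287.6])
c=cam('scene'); h=cv2.cvtColor(c['image'],cv2.COLOR_BGR2HSV)
def cen(lo,hi,p,w):
    m=cv2.inRange(h,lo,hi); M=np.zeros_like(m); u,v=proj(c,p).astype(int); M[v-w:v+w,u-w:u+w]=m[v-w:v+w,u-w:u+w]; v,u=np.nonzero(M); return np.array([u.mean(),v.mean()]),len(u),(u.min(),v.min(),u.max(),v.max())
def pt(a,r,z,s=0):
    t=np.radians(199+a); e=np.array([np.cos(t),np.sin(t)]); return [*(C+r*e+s*np.array([-e[1],e[0]])),z]
sh=[]
for n,a,lo,hi in (('y',-135,(22,110,110),(34,255,255)),('g',-90,(45,90,50),(85,255,255)),('b',90,(100,110,80),(125,255,255))):
    q,k,_=cen(lo,hi,pt(a,78,48),7); sh.append(q-proj(c,pt(a,78,48))); print(n,k,sh[-1].round(2))
S=np.mean(sh,0); q,k,bb=cen((3,110,60),(20,255,255),pt(-130,50,70),22); print('tab',(q-S).round(2),k,bb)
for a in range(-150,-104,5):
    P=np.array([proj(c,pt(a,r,z,s)) for s in (-4.5,4.5) for r,z in ((26,61),(26,90),(46,61),(68,50),(68,90))],np.float32)
    H=cv2.convexHull(P); mo=cv2.moments(H); print(a,round(mo['m10']/mo['m00'],2),round(mo['m01']/mo['m00'],2),round(mo['m00']),P.min(0).round(1),P.max(0).round(1))
E
python3 m2.py
```

```text
y 16 [-0.89  0.52]
g 16 [-0.64  0.5 ]
b 19 [-0.47  0.23]
tab [235.24 266.7 ] 241 (np.int64(226), np.int64(260), np.int64(243), np.int64(275))
-150 234.83 262.61 240 [226.2 255.4] [244.1 271.3]
-145 234.61 263.39 241 [226.  256.3] [243.9 272.4]
-140 234.53 264.17 240 [226.  256.7] [243.7 273.5]
-135 234.63 264.94 243 [226.  257.1] [243.9 274.6]
-130 234.83 265.71 247 [226.1 257.5] [244.2 275.7]
-125 235.17 266.47 249 [226.4 257.9] [244.6 276.7]
-120 235.66 267.21 249 [227.  258.3] [245.  277.7]
-115 236.3 267.92 248 [227.7 258.7] [245.5 278.7]
-110 237.08 268.6 245 [228.7 259.1] [246.1 279.6]
-105 237.99 269.25 240 [229.9 259.5] [246.8 280.5]
```

```bash
cat > m3.py <<'E'
from h import *
C=np.array([471.8,287.6])
c=cam('scene'); h=cv2.cvtColor(c['image'],cv2.COLOR_BGR2HSV)
m=cv2.inRange(h,(3,110,60),(20,255,255)); M=np.zeros_like(m); M[250:285,220:255]=m[250:285,220:255]; M=cv2.erode(M,np.ones((3,3),np.uint8))
v,u=np.nonzero(M); W=[]
for a,b in zip(u,v):
    z=float(c['range_z'][b,a]); s=ray(c,a,b); W.append(c['R'].T@(np.array([s[0]*z,s[1]*z,z])-c['t']))
W=np.array(W); P=W[:,:2]-C; print(len(P),W[:,2].min().round(),W[:,2].max().round())
vx,vy,x0,y0=cv2.fitLine(P.astype(np.float32),cv2.DIST_HUBER,0,.01,.01).ravel()
ang=np.degrees(np.arctan2(vy,vx))%180; print('line dir dial',ang-199,'perp offset',round(x0*vy-y0*vx,1),'mean',P.mean(0).round(1))
res=(P[:,0]-x0)*vy-(P[:,1]-y0)*vx; print('rms',res.std().round(2))
E
python3 m3.py
```

```text
175 55.0 777.0
line dir dial -48.34111 perp offset -47.8 mean [-3.  56.7]
rms 10.21
```

```bash
sed -i 's/^W=np.array(W);/W=np.array(W); W=W[(W[:,2]<95)\&(W[:,2]>48)]; W=W[np.abs(W[:,1]-np.median(W[:,1]))<40];/' m3.py; sed -i "s/^print_/&/; \$a print(np.median(P,0).round(1)); k=abs(res)<4; P=P[k]; q=np.linalg.svd(P-P.mean(0))[2][0]; print(k.sum(), (np.degrees(np.arctan2(q[1],q[0]))%180)-199, P.mean(0).round(1), np.degrees(np.arctan2(P.mean(0)[1],P.mean(0)[0]))-199)" m3.py; python3 m3.py
```

```text
175 55.0 93.0
line dir dial -122.02315 perp offset -0.5 mean [10.8 49. ]
rms 2.99
[10.9 49.2]
141 -122.23239704440256 [10.9 49.4] -121.48848898727427
```

Image and depth both put the tab at about −125°, where the finger left it, so it has not fully clicked in. I'll go back and push the last few degrees.

```bash
python3 -m creep '{"offset": [[0.0398,-0.005,0],[0.0398,-0.005,0],[0.0398,-0.005,0],[0.0398,-0.005,0],[0,0,0]], "turn": [[0,0,0],[0,0,0],[0,0,0],[0,0,0],[0,0,0]]}' >/dev/null; python3 w.py;python3 -m creep '{"offset": [[0,0,0.03],[0,0,0.03],[0,0,0.02],[0,0,0.019],[0,0,0]], "turn": [[0,0,0],[0,0,0],[0,0,0],[0,0,0],[0,0,0]]}' >/dev/null; python3 w.py; python3 m3.py
```

```text
t 14.15 tcp [450.7 356.6 165.2] yang -15.83 tilt [-7.e-04 -2.e-04 -1.e+00] rel C in tool [ 60.7 -39.1] F [ 0.1  0.4 -0.5] w 0.3 j6 2.52
t 14.78 tcp [449.6 352.6  65.7] yang -16.04 tilt [-0.0028 -0.0023 -1.    ] rel C in tool [ 56.4 -39.3] F [ 0.5 -0.1  0.1] w 0.1 j6 2.52
30 54.0 91.0
line dir dial -127.33124 perp offset -5.9 mean [10.6 51.4]
rms 3.75
[11.6 61.6]
21 -127.65289075235093 [10.  50.2] -120.23404471940763
```

```bash
python3 -m creep '{"offset": [[0.0022,0.0035,0],[0.0022,0.0035,0],[0,0.007,0],[0,0.007,0],[0,0,0]], "turn": [[0,0,0.061],[0,0,0.061],[0,0,0],[0,0,0],[0,0,0]]}' >/dev/null; python3 w.py;python3 -m creep '{"offset": [[0,0.002,0],[0,0.002,0],[0,0,0]], "turn": [[0,0,0],[0,0,0],[0,0,0]]}' >/dev/null; python3 w.py;python3 -m creep '{"offset": [[0,0.002,0],[0,0,0]], "turn": [[0,0,0],[0,0,0]]}' >/dev/null; python3 w.py; python3 ang.py|head -1
```

```text
t 15.45 tcp [472.4 349.9  67.5] yang -23.06 tilt [ 4.e-04  2.e-04 -1.e+00] rel C in tool [ 57.6 -23.9] F [-0.3 -0.4  0.7] w -0.0 j6 2.61
t 15.82 tcp [475.5 348.6  67.3] yang -23.04 tilt [ 0.e+00 -1.e-04 -1.e+00] rel C in tool [ 57.6 -20.4] F [ 1.2 -0.4 -0.2] w -0.1 j6 2.61
t 16.07 tcp [477.4 347.9  67.3] yang -23.04 tilt [ 1.e-04 -0.e+00 -1.e+00] rel C in tool [ 57.6 -18.4] F [1.  0.1 0. ] w 0.0 j6 2.6
bbox crop 255 260 300 335 cen [276. 292.] 93
```

```bash
python3 -m creep '{"offset": [[0,0.001,0],[0,0.001,0],[0,0,0],[0,0,0]], "turn": [[0,0,0],[0,0,0],[0,0,0],[0,0,0]]}' >/dev/null; python3 w.py; python3 -m creep '{"offset": [[0,-0.015,0],[0,-0.01,0],[0,0,-0.03],[0,0,-0.04],[0,0,-0.04],[0,0,0]], "turn": [[0,0,0],[0,0,0],[0,0,0],[0,0,0],[0,0,0],[0,0,0]]}' >/dev/null; python3 w.py; python3 m3.py; python3 m2.py
```

```text
t 16.62 tcp [479.1 347.1  67.3] yang -23.04 tilt [-0.  0. -1.] rel C in tool [ 57.6 -16.5] F [ 0.  -0.7  0.1] w 0.0 j6 2.6
t 17.38 tcp [456.8 358.4 181.1] yang -22.99 tilt [ 0.005  0.004 -1.   ] rel C in tool [ 59.3 -41.4] F [0.1 1.  0.1] w 0.1 j6 2.64
178 52.0 90.0
line dir dial -135.82556 perp offset -4.6 mean [18.2 46.2]
rms 2.99
[18.4 46.8]
146 -134.8416747124125 [18.  45.8] -130.4125141869813
y 18 [-0.68  0.64]
g 16 [-0.64  0.5 ]
b 19 [-0.47  0.23]
tab [234.71 265.24] 248 (np.int64(225), np.int64(258), np.int64(243), np.int64(273))
-150 234.83 262.61 240 [226.2 255.4] [244.1 271.3]
-145 234.61 263.39 241 [226.  256.3] [243.9 272.4]
-140 234.53 264.17 240 [226.  256.7] [243.7 273.5]
-135 234.63 264.94 243 [226.  257.1] [243.9 274.6]
-130 234.83 265.71 247 [226.1 257.5] [244.2 275.7]
-125 235.17 266.47 249 [226.4 257.9] [244.6 276.7]
-120 235.66 267.21 249 [227.  258.3] [245.  277.7]
-115 236.3 267.92 248 [227.7 258.7] [245.5 278.7]
-110 237.08 268.6 245 [228.7 259.1] [246.1 279.6]
-105 237.99 269.25 240 [229.9 259.5] [246.8 280.5]
```

```bash
python3 -m creep '{"offset": [[-0.0487,0.0088,0],[-0.0487,0.0088,0],[-0.0487,0.0088,0],[-0.0487,0.0088,0],[-0.0487,0.0088,0],[-0.0487,0.0088,0],[-0.0487,0.0088,0],[0,0,0]], "turn": [[0,0,0],[0,0,0],[0,0,0],[0,0,0],[0,0,0],[0,0,0],[0,0,0],[0,0,0]]}' >/dev/null; python3 w.py; python3 - <<'E'
from h import *
c=cam('top'); im=c['image']; cv2.imwrite('pics/crop3.png',cv2.resize(im[200:300,155:285],None,fx=6,fy=6,interpolation=cv2.INTER_CUBIC))
h=cv2.cvtColor(im,cv2.COLOR_BGR2HSV); m=cv2.inRange(h,(3,90,60),(20,255,255)); m[:225]=0;m[260:]=0;m[:,:200]=0;m[:,245:]=0
v,u=np.nonzero(m); P=np.array([onplane(c,a,b,80)[:2] for a,b in zip(u,v)])-[471.8,287.6]; d=P.mean(0); print(len(u),d,np.degrees(np.arctan2(d[1],d[0]))-199)
E
```

```text
t 18.48 tcp [377.6  16.9 176. ] yang -23.33 tilt [-2.2e-03 -4.0e-04 -1.0e+00] rel C in tool [-285.9   20.8] F [ 0.1  0.1 -1.3] w 0.1 j6 2.02
52 [18.37253195 37.69994861] -134.981628383074
```

View pics/crop3.png

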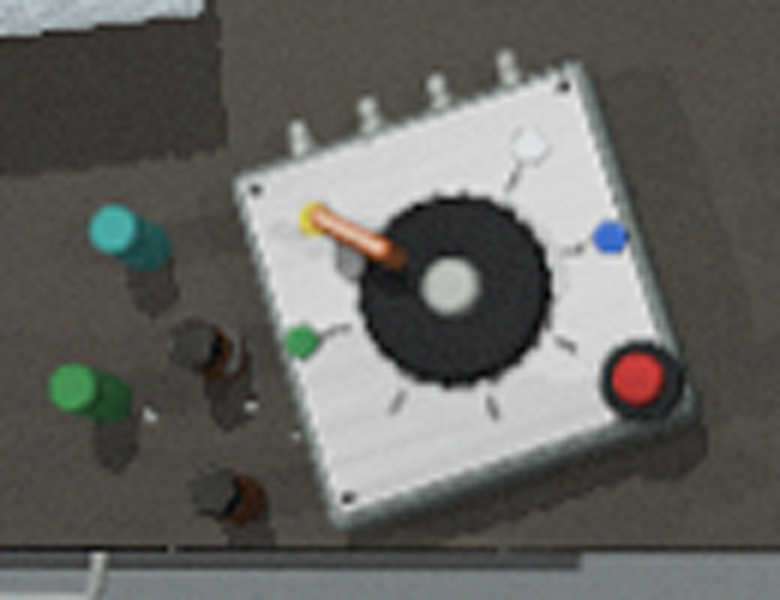

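The crop shows the tab from (400,262) to (312,215), pointing at the yellow mark; the measured angle is −135.0°. Next is the button at (637,378).

```bash
python3 - <<'E'
from h import *
c=cam('top'); z=float(np.median(c['range_z'][260:265,258:264])); s=ray(c,260.6,262.6); print(c['R'].T@(np.array([s[0]*z,s[1]*z,z])-c['t']))
E
python3 -m creep '{"offset": [[0.0461,-0.0064,0],[0.0461,-0.0064,0],[0.0461,-0.0064,0],[0.0461,-0.0064,0],[0,0,0]], "turn": [[0,0,0],[0,0,0],[0,0,0],[0,0,0],[0,0,0]]}' >/dev/null; python3 w.py
python3 -m creep '{"offset": [[0,0,0.03],[0,0,0.03],[0,0,0.02],[0,0,0]], "turn": [[0,0,0],[0,0,0],[0,0,0],[0,0,0]]}' >/dev/null; python3 w.py
```

```text
[426.6699426  196.75031398  67.63628026]
t 19.2 tcp [427.8 202.8 175.9] yang -22.67 tilt [-1.7e-03 -1.0e-04 -1.0e+00] rel C in tool [-95.2  -7.9] F [-0.1  0.4  0.3] w -0.1 j6 2.41
t 19.7 tcp [426.2 198.5  95.5] yang -22.98 tilt [-0.0038 -0.0018 -1.    ] rel C in tool [-99.9  -7.2] F [ 0.3  0.4 -0.1] w 0.1 j6 2.41
```

```bash
python3 -m creep '{"offset": [[-0.0017,0.0014,0.01],[0,0,0.01],[0,0,0.004],[0,0,0],[0,0,0]], "turn": [[0,0,0],[0,0,0],[0,0,0],[0,0,0],[0,0,0]]}' >/dev/null; python3 w.py
python3 -m creep '{"offset": [[0,0,0.002],[0,0,0.002],[0,0,0]], "turn": [[0,0,0],[0,0,0],[0,0,0]]}' >/dev/null; python3 w.py
python3 -m creep '{"offset": [[0,0,0.001],[0,0,0.001],[0,0,0.001],[0,0,0]], "turn": [[0,0,0],[0,0,0],[0,0,0],[0,0,0]]}' >/dev/null; python3 w.py
```

```text
t 20.32 tcp [428.8 196.7  73.6] yang -23.04 tilt [ 4.e-04  2.e-04 -1.e+00] rel C in tool [-100.4   -4. ] F [-0.2  0.1  0. ] w -0.3 j6 2.4
t 20.7 tcp [428.5 196.6  69.1] yang -23.04 tilt [-3.e-04 -1.e-04 -1.e+00] rel C in tool [-100.7   -4.2] F [-0.1  0.6  0.8] w 0.2 j6 2.4
t 21.2 tcp [428.6 196.7  66.4] yang -23.04 tilt [ 1.e-04  0.e+00 -1.e+00] rel C in tool [-100.6   -4.1] F [-0.5 -0.1  1.8] w 0.1 j6 2.4
```

```bash
python3 -m creep '{"offset": [[0,0,0.001],[0,0,0.001],[0,0,0]], "turn": [[0,0,0],[0,0,0],[0,0,0]]}' >/dev/null; python3 w.py
python3 -m creep '{"offset": [[0,0,0.001],[0,0,0.001],[0,0,0]], "turn": [[0,0,0],[0,0,0],[0,0,0]]}' >/dev/null; python3 w.py
python3 -m creep '{"offset": [[0,0,0.0005],[0,0,0.0005],[0,0,0]], "turn": [[0,0,0],[0,0,0],[0,0,0]]}' >/dev/null; python3 w.py
```

```text
t 21.57 tcp [428.7 196.7  64.3] yang -23.04 tilt [ 1.e-04  0.e+00 -1.e+00] rel C in tool [-100.5   -4.1] F [-1.9  0.2  3.2] w -0.1 j6 2.4
t 21.95 tcp [428.7 196.7  62.3] yang -23.04 tilt [ 1.e-04  0.e+00 -1.e+00] rel C in tool [-100.6   -4.1] F [-0.5 -0.6  4.1] w -0.2 j6 2.4
t 22.32 tcp [428.7 196.7  61.3] yang -23.04 tilt [ 1.e-04  0.e+00 -1.e+00] rel C in tool [-100.6   -4.1] F [-1.7  0.2  5.8] w -0.5 j6 2.4
```

Force is rising as a spring would (5.8 N). I'll go on until it hits the hard stop.

```bash
python3 -m creep '{"offset": [[0,0,0.0005],[0,0,0.0005],[0,0,0]], "turn": [[0,0,0],[0,0,0],[0,0,0]]}' >/dev/null; python3 w.py
python3 -m creep '{"offset": [[0,0,0.0005],[0,0,0]], "turn": [[0,0,0],[0,0,0]]}' >/dev/null; python3 w.py
```

```text
t 22.7 tcp [428.7 196.7  61. ] yang -23.04 tilt [ 5.e-04  2.e-04 -1.e+00] rel C in tool [-100.5   -4.1] F [-2.9 -2.2 10.4] w -0.1 j6 2.4
t 22.95 tcp [428.7 196.7  60.9] yang -23.04 tilt [ 8.e-04  3.e-04 -1.e+00] rel C in tool [-100.5   -4. ] F [-4.2 -1.9 13.6] w -0.1 j6 2.4
```

The button is at its hard stop: the TCP has stalled at 61 mm while force climbs to 13.6 N. I'll release it, retreat and check.

```bash
python3 -m creep '{"offset": [[0,0,-0.004],[0,0,-0.008],[0,0,-0.02],[0,0,-0.03],[0,0,-0.04],[0,0,0]], "turn": [[0,0,0],[0,0,0],[0,0,0],[0,0,0],[0,0,0],[0,0,0]]}' >/dev/null; python3 -m creep '{"offset": [[-0.046,0.0064,0],[-0.046,0.0064,0],[-0.046,0.0064,0],[-0.046,0.0064,0],[0,0,0]], "turn": [[0,0,0],[0,0,0],[0,0,0],[0,0,0],[0,0,0]]}' >/dev/null; python3 w.py; python3 - <<'E'
from h import *
c=cam('top'); im=c['image']
h=cv2.cvtColor(im,cv2.COLOR_BGR2HSV); m=cv2.inRange(h,(3,90,60),(20,255,255)); m[:225]=0;m[260:]=0;m[:,:200]=0;m[:,245:]=0
v,u=np.nonzero(m); P=np.array([onplane(c,a,b,80)[:2] for a,b in zip(u,v)])-[471.8,287.6]; d=P.mean(0); print(len(u),np.degrees(np.arctan2(d[1],d[0]))-199)
z=float(np.median(c['range_z'][260:265,258:264])); s=ray(c,260.6,262.6); print(c['R'].T@(np.array([s[0]*z,s[1]*z,z])-c['t']))
E
```

```text
t 24.32 tcp [378.9  15.2 161. ] yang -23.31 tilt [-1.5e-03 -4.0e-04 -1.0e+00] rel C in tool [-287.    22.4] F [0.3 0.2 0. ] w 0.2 j6 2.02
51 -134.86483326636647
[426.59660277 196.66156261  68.24776081]
```

```bash
python3 -c "
from plant import bot
print(bot.finish_job())"
```

```text
the job is handed in; nothing more can be done
None
```

The dial is at the yellow mark (measured at −134.9°, nominal −135°). The red button was then pressed to its stop and came back up, nothing else was touched as far as I could see, and the job was handed in at about 24 s.

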